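Fit casting flasks over wax patterns

TASK

Put a steel casting flask over each of the three wax patterns, ready for pouring the investment: on every rubber sprue base goes the flask that fits its collar and is taller than its wax, standing squarely on the floor of the collar. Nothing may bump the wax patterns, and the spare short flask stays where it stands.

Things in the scene. Friction and masses are not known exactly. Their poses are not given: they have to be found in the camera images.
- flask_large_centre (a point): centre (half-way up the axis, 30 mm above its lower rim) of the large casting flask: a plain stainless steel tube standing on end, outside diameter 64 mm, height 60 mm, wall 2.5 mm, open at both ends, either end may be down; loose. z is its axis. Mass about 0.24 kg
- flask_medium_centre (a point): centre (half-way up the axis, 30 mm above its lower rim) of the medium casting flask: a plain stainless steel tube standing on end, outside diameter 52 mm, height 60 mm, wall 2.5 mm, open at both ends, either end may be down; loose. z is its axis. Mass about 0.19 kg
- flask_small_centre (a point): centre (half-way up the axis, 30 mm above its lower rim) of the small casting flask: a plain stainless steel tube standing on end, outside diameter 40 mm, height 60 mm, wall 2.5 mm, open at both ends, either end may be down; loose. z is its axis. Mass about 0.15 kg
- flask_short_centre (a point): centre (17 mm above its lower rim) of the spare short casting flask: same steel tube, outside diameter 52 mm, height only 34 mm, lower than any of the wax patterns; loose, to be left alone. z is its axis
- base_large: large sprue base: round black rubber dish, loose, 88 mm over all, for the 64 mm flask; on it a GREEN wax signet ring upright on its sprue, 27 mm wide, top 49 mm up. Origin: centre of its underside, z up. Flask's rim stands on the floor, 5 mm above the underside; collar 71 mm wide inside at the floor, flaring as a guide to 82 mm at the lip, 14 mm up; low dome in the middle
- base_medium: medium sprue base: round black rubber dish, loose, 76 mm over all, for the 52 mm flask; on it a PURPLE wax ring with a small stone setting upright on its sprue, 23 mm wide, top 48 mm up. Origin: centre of its underside, z up. Flask's rim stands on the floor, 5 mm above the underside; collar 59 mm wide inside at the floor, flaring as a guide to 70 mm at the lip, 14 mm up; low dome in the middle
- base_small: small sprue base: round black rubber dish, loose, 64 mm over all, for the 40 mm flask; on it a small BLUE wax disc pendant upright on its sprue, 17 mm wide, top 50 mm up. Origin: centre of its underside, z up. Flask's rim stands on the floor, 5 mm above the underside; collar 47 mm wide inside at the floor, flaring as a guide to 58 mm at the lip, 14 mm up; low dome in the middle
- wax_green: the green wax pattern, fixed on the middle of the large base; its origin is that of the base (centre of the base's underside), its axes too; the ring or disc stands in its y-z plane
- wax_purple: the purple wax pattern, fixed on the middle of the medium base; its origin is that of the base (centre of the base's underside), its axes too; the ring or disc stands in its y-z plane
- wax_blue: the blue wax pattern, fixed on the middle of the small base; its origin is that of the base (centre of the base's underside), its axes too; the ring or disc stands in its y-z plane
There are look-alikes about, which are no part of the job. What is shaped like the base_large but pink is not meant.

How it is judged:
By the outcome, as a careful person would: the job done as asked, in the order asked, and still so for the second after the job is handed in, with the robot touching nothing.
It also fails if it takes over 83 s, if anything falls off the work surface, if the arm or the gripper's body presses on something with over 40 N, if the wrist force passes 120 N, or if a joint passes its speed limit or range.

ROBOT

A 7-joint arm with a two-finger parallel gripper is mounted at the origin on the work surface; the furniture and walls round the work are solid. World frame = base frame: x ahead of the robot, y to its left, z up, the work surface at z = 0. Lengths are in m, angles in rad, forces in N, time in s.
With the tool pointing down it reaches from about 0.4 to 0.85 m from the base axis. Payload 10.4 kg.
Tool frame: the origin (TCP) lies on the centre line of the jaws, within the pads' length; the fingertips stand 19 mm ahead of it and the grasp point (between the pads) is the TCP (bot.nose_length is the distance from the TCP to the fingertips, in m); x points along the fingers, y is the direction in which the jaws open and shut, and the axes are right-handed (so a half turn about x gives the same grasp; the last joint's range is limited). The gripper opens to 87 mm and grips with 3 to 60 N. Pads are 19 mm wide; open, the fingers measure 117 mm over their backs; the gripper's body (75 mm by 190 mm) begins 51 mm behind the grasp point.
Start: joints at [1.226, 0.332, -0.065, 1.46, 0.022, 1.35, -0.088], TCP at [0.198, -0.593, 0.242] pointing down, gripper open.
Joint ranges: [-2.6, 2.6], [-0.5, 2.12], [-1.47, 1.34], [0.16, 2.42], [-1.27, 4.41], [0.06, 2.06], [-2.6, 2.6]. Speed limits (rad/s): [2.22, 2.22, 2.79, 2.79, 3.14, 3.14, 3.14].

INTERFACE

Orientations are given as a rotation vector (axis times angle).
In Python, from rig import bot gives the robot as it stands.
- The arm moves only by the shell command python3 -m jog 'ROWS' [OPENING]. ROWS is JSON, a list of rows, each an object of numbers: "x", "y", "z": the shift along the tool's x, y, z in cm; "rx", "ry", "rz": the turn, a rotation vector about the tool's x, y, z in rad. In form: [{"x": .., "y": .., "z": .., "rx": .., "ry": .., "rz": ..}, ...]. A call has 1 to 10 rows; each row is the pose to reach, as a shift and turn from the pose measured when the call began, along the tool's axes at that moment; what a row does not reach only later rows make up. A row lasts 1/10 s, in which the tool goes at most 50 mm and 8.59 degrees, less where a joint would pass 70% of its speed; a pose out of reach is approached as far as the arm can. A call with a gripper value outside its range is refused whole. OPENING is the opening, from 0 (shut) to 1 (fully open), set as the call begins (- or left out, the last holds). The fingers move at their own pace and stop on an object; the grip force is fixed at half the most. Time passes only in rows, so rows that repeat a pose let the fingers close. It gives the time, the measured TCP pose, the force and the opening at its end, in the units of the state.
- bot.state(): the state, without advancing time (a new reading comes with each control period).
- bot.camera(name): name is "side" or "top" or "wrist"; returns the picture (480x640x3 uint8, red, green, blue); there is no depth.
- bot.calibration(name): a dict with "intrinsics" (3x3 intrinsics, pixels), "k1" (the pictures are not rectified: a ray, as slopes to the right and down, at radius r is drawn at 1 + k1 r^2 times it, then the intrinsics apply), "view" (4x4, takes a point from world to camera coordinates); the wrist camera has in their place "hand_eye" (4x4, takes a point from camera to tool coordinates, whose origin is the TCP and whose axes are the tool frame's). Camera axes: x right, y up, looking along -z (the intrinsics and any distortion apply to the point x, -y, -z); pixel columns grow to the right and rows downward; lengths in m; the calibration is good to about 2 mm. A picture is of the moment at which its call begins: read the wrist's pose just before it. calibration takes no time and is no camera call.
- bot.job_done(): hands the job in, once; it reports no verdict.
Trained networks look in the newest picture that a camera, given by its name, has taken for a name from the list of things; names that differ only in an ending like _2 or _b are one class to them, and where a whole thing is asked for, a point or a joint stands for the part that bears it (a point fixed in the world has none). Each returns a list of dicts, best first, with "score" (0 to 1); they miss things now and then, are a little off and sometimes report something else, mostly with a low value. They report only what shows in the picture. A call takes as long as a camera call. They do not tell look-alikes from the thing itself.
- bot.boxes_of(label, camera): "pixel" ([column, row] in pixels, amid what is visible of it).
- bot.regions_of(label, camera): "pixels" (480x640 bool, what is visible of it) and "pixel" ([column, row] in pixels, amid what is visible of it).
- bot.tip_of(label, camera): "pixel" ([column, row] in pixels: a listed point, or the origin of a listed thing).
The state is a dict: "t": time; "joint_pos": joint angles; "qvel": joint speeds; "effort": joint torques, N m; "position": TCP position; "eef_rot": TCP orientation; "contact_force": force on the tool from outside, world axes, zero at the start; "wrist_torque": the same for the moment, N m; "opening": opening from 0.0 (shut) to 1.0 (fully open).
Only numpy, scipy, OpenCV 4.12 (cv2) and the standard library are available. Lean on these libraries where they do the work, as an engineer would, in place of code of your own. Each camera call takes 0.05 s, during which the arm holds its last target.

## Working session

There is one attempt and no reset: what is moved stays moved. The work goes in short steps, Python scripts to look and compute and a shell command to move; the robot and the scene stay as the last step left them, time stands still between calls to the robot, and variables do not carry over. Pictures are saved under pics/ and viewed, and the job is handed in when it is done.

```bash
ls; mkdir -p pics
python3 - <<'E'
from rig import bot
import cv2,numpy as np
np.set_printoptions(precision=4,suppress=True)
s=bot.state();print(s)
for n in("side","top","wrist"):
    im=bot.camera(n);cv2.imwrite(f"pics/{n}0.png",im[:,:,::-1]);print(n,bot.calibration(n))
E
```

```text
pics
{'t': 0.0, 'joint_pos': array([ 1.2264,  0.3329, -0.0647,  1.461 ,  0.0217,  1.3499, -0.0885]), 'qvel': array([-0.0019,  0.0011, -0.0005,  0.0006,  0.0017, -0.0009, -0.0008]), 'effort': array([ -0.    , -62.3255,   0.025 , -38.9903,  -0.0613,   0.0399,
         0.0002]), 'position': array([ 0.1975, -0.5926,  0.2407]), 'eef_rot': array([ 2.0477,  0.3339, -2.0484]), 'contact_force': array([0.4038, 0.199 , 0.8639]), 'wrist_torque': array([-0.0715,  0.0371, -0.0417]), 'opening': 1.0019747815638917}
side {'intrinsics': array([[466.9166,   0.    , 310.6993],
       [  0.    , 466.9166, 234.81  ],
       [  0.    ,   0.    ,   1.    ]]), 'k1': -0.06779483101614253, 'view': array([[ 0.9997, -0.0264, -0.0009, -0.4442],
       [ 0.0165,  0.5987,  0.8008, -0.0713],
       [-0.0206, -0.8005,  0.599 , -0.9004],
       [ 0.    ,  0.    ,  0.    ,  1.    ]])}
top {'intrinsics': array([[453.4949,   0.    , 313.6231],
       [  0.    , 453.4949, 238.553 ],
       [  0.    ,   0.    ,   1.    ]]), 'k1': -0.07675260744147884, 'view': array([[ 0.0016, -1.    ,  0.006 ,  0.027 ],
       [ 0.9929,  0.0023,  0.1185, -0.4491],
       [-0.1186,  0.0058,  0.9929, -0.985 ],
       [ 0.    ,  0.    ,  0.    ,  1.    ]])}
wrist {'intrinsics': array([[354.3695,   0.    , 317.4051],
       [  0.    , 354.3695, 240.6976],
       [  0.    ,   0.    ,   1.    ]]), 'k1': 0.0194441797906114, 'hand_eye': array([[-0.0005,  0.3052, -0.9523, -0.1445],
       [ 1.    , -0.0002, -0.0006, -0.0002],
       [-0.0003, -0.9523, -0.3052, -0.0834],
       [ 0.    ,  0.    ,  0.    ,  1.    ]])}
```

View pics/side0.png

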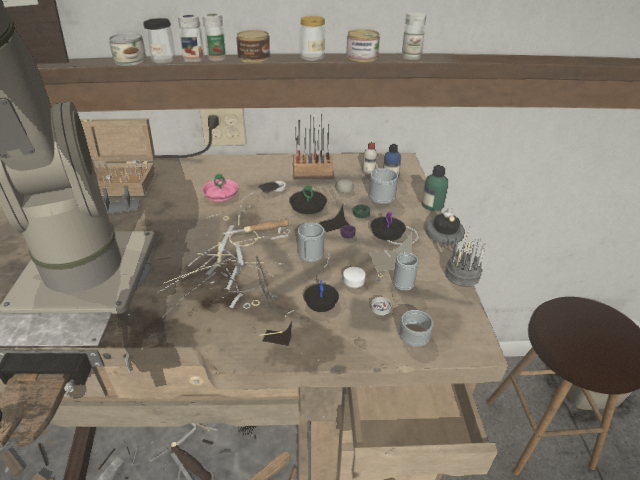

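View pics/top0.png

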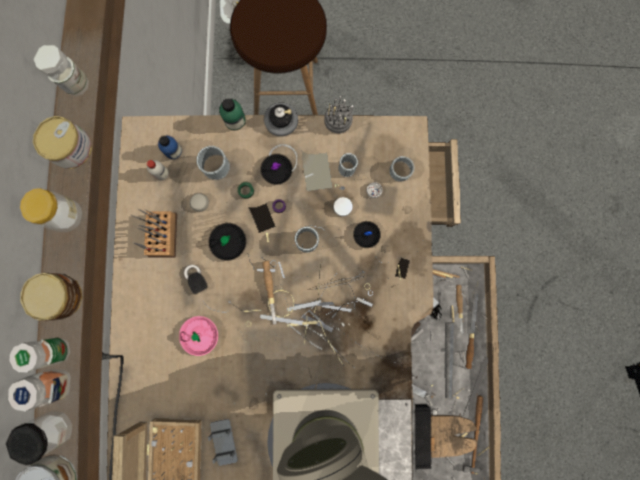

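View pics/wrist0.png

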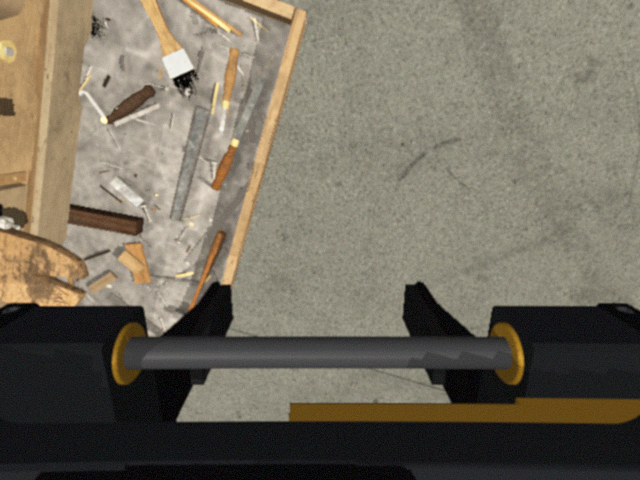

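```bash
cat > h.py <<'E'
from rig import bot
import cv2,numpy as np
from scipy.spatial.transform import Rotation as R
from scipy.optimize import least_squares
np.set_printoptions(precision=4,suppress=True)
def cam(n,st=None):
    c=bot.calibration(n)
    if n=="wrist":
        T=np.eye(4);T[:3,:3]=R.from_rotvec(st["eef_rot"]).as_matrix();T[:3,3]=st["position"]
        V=np.linalg.inv(T@c["hand_eye"])
    else: V=c["view"]
    return c["intrinsics"],c["k1"],V
def proj(C,P):
    K,k,V=C;p=np.atleast_2d(P)@V[:3,:3].T+V[:3,3]
    a=np.c_[p[:,0]/-p[:,2],-p[:,1]/-p[:,2]];a*=1+k*(a**2).sum(1,keepdims=True)
    return a@K[:2,:2].T+K[:2,2]
def ray(C,px):
    K,k,V=C;d=(np.array(px,float)-K[:2,2])/np.diag(K)[:2];a=d.copy()
    for _ in range(20):a=d/(1+k*(a@a))
    Rt=V[:3,:3].T;return -Rt@V[:3,3],Rt@np.array([a[0],-a[1],-1])
def onz(C,px,z):
    o,d=ray(C,px);return o+d*(z-o[2])/d[2]
def tri(Cs,pxs):
    f=lambda P:np.concatenate([proj(C,P)[0]-p for C,p in zip(Cs,pxs)])
    r=least_squares(f,[.6,0,.03]);return r.x,np.abs(r.fun).max()
E
python3 - <<'E'
from h import *
T=cam("top");S=cam("side")
for n in("top","side"):bot.camera(n)
for l,z in[("flask_large_centre",.03),("flask_medium_centre",.03),("flask_small_centre",.03),("flask_short_centre",.017),("base_large",0),("base_medium",0),("base_small",0)]:
    a=bot.tip_of(l,"top");b=bot.tip_of(l,"side")
    print(l)
    for n,C,q in(("top",T,a),("side",S,b)):
        for d in q[:3]:print("  ",n,round(d["score"],2),np.round(d["pixel"]),onz(C,d["pixel"],z))
    if a and b: print("  tri",*tri([T,S],[a[0]["pixel"],b[0]["pixel"]]))
st=bot.state();print(R.from_rotvec(st["eef_rot"]).as_matrix(),st["t"])
im=bot.camera("top")
c=im[110:280,110:440][:,:,::-1];cv2.imwrite("pics/topcrop.png",cv2.resize(c,None,fx=2.4,fy=2.4,interpolation=cv2.INTER_CUBIC))
im=bot.camera("side")
c=im[150:360,190:500][:,:,::-1];cv2.imwrite("pics/sidecrop.png",cv2.resize(c,None,fx=2.5,fy=2.5,interpolation=cv2.INTER_CUBIC))
E
```

```text
flask_large_centre
   top 0.81 [211. 163.] [0.6223 0.2619 0.03  ]
   side 0.57 [382. 182.] [0.6231 0.2708 0.03  ]
  tri [0.6207 0.2605 0.0361] 0.10058202098196034
flask_medium_centre
   top 0.62 [305. 243.] [0.4395 0.0468 0.03  ]
   side 0.58 [313. 240.] [0.4497 0.0506 0.03  ]
  tri [0.4451 0.0471 0.0319] 2.5800331519115787
flask_small_centre
   top 0.85 [348. 164.] [ 0.6205 -0.0499  0.03  ]
   side 0.97 [406. 275.] [ 0.6168 -0.0607  0.03  ]
  tri [ 0.6211 -0.0505  0.0211] 0.8581289280004682
flask_short_centre
   top 0.49 [405. 168.] [ 0.6138 -0.1827  0.017 ]
   side 0.55 [416. 328.] [ 0.6135 -0.1761  0.017 ]
  tri [ 0.6118 -0.1814  0.0231] 0.14813482771123176
base_large
   top 0.72 [227. 244.] [0.4397 0.2258 0.    ]
   top 0.64 [201. 333.] [0.2384 0.2813 0.    ]
   side 0.85 [220. 193.] [0.231  0.2816 0.    ]
   side 0.75 [306. 204.] [0.4394 0.2265 0.    ]
  tri [0.3439 0.203  0.0589] 43.18258976427421
base_medium
   top 0.81 [276. 169.] [0.6164 0.1152 0.    ]
   side 0.89 [386. 236.] [0.6062 0.0982 0.    ]
  tri [ 0.6145  0.1162 -0.0126] 2.222035506683511
base_small
   top 0.97 [368. 233.] [ 0.4654 -0.0963  0.    ]
   side 0.87 [321. 300.] [ 0.4611 -0.0888  0.    ]
  tri [ 0.4621 -0.0955  0.0069] 1.0085356264247594
[[ 0.0001  0.3163 -0.9486]
 [-0.0001 -0.9486 -0.3163]
 [-1.      0.0001 -0.    ]] 0.95
```

View pics/topcrop.png

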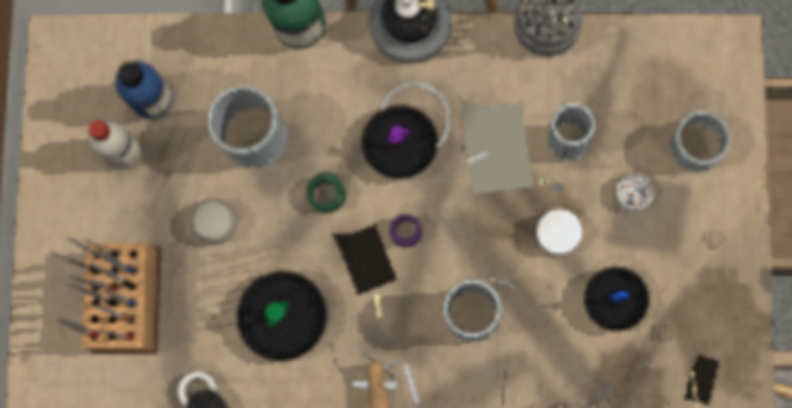

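View pics/sidecrop.png

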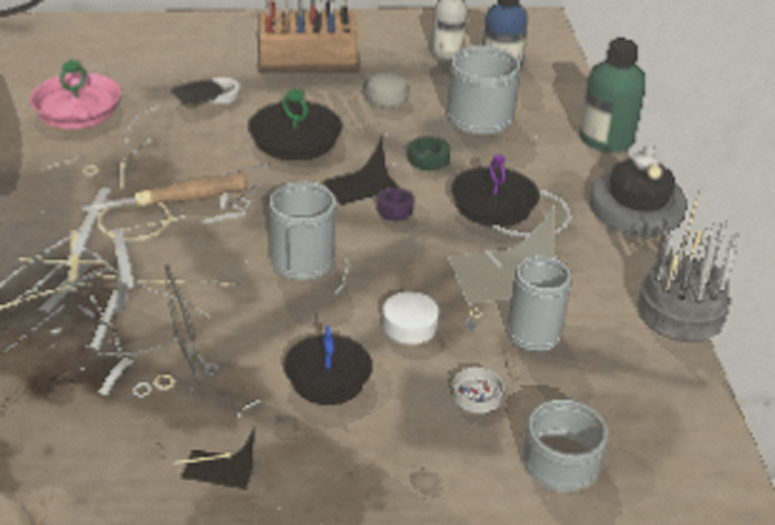

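```bash
cat > ov.py <<'E'
from h import *
est={}
T=cam("top");S=cam("side")
px={"L":((211.7,161.2),.06,.032),"M":((306.7,239.2),.06,.026),"s":((348.8,164.6),.06,.020),"BL":((227.5,240.8),.014,.044),"BM":((276.7,168.7),.014,.038),"BS":((367.1,234.2),.014,.032)}
t=bot.camera("top");s=bot.camera("side")
def up(im):return cv2.resize(im[:,:,::-1],None,fx=4,fy=4,interpolation=cv2.INTER_CUBIC)
A=up(t);B=up(s);a=np.linspace(0,2*np.pi,60)
for k,(p,z,r) in px.items():
    P=onz(T,p,z);est[k]=P;print(k,P)
    for zz in ((z,0) if z>.05 else (z,)):
        Q=np.c_[P[0]+r*np.cos(a),P[1]+r*np.sin(a),0*a+zz]
        for C,I in((T,A),(S,B)):
            cv2.polylines(I,[np.int32(proj(C,Q)*4+1.5)],True,(0,0,255) if zz else (0,255,255),1)
cv2.imwrite("pics/ovt.png",cv2.resize(A[520:1040,700:1660],(800,433)));cv2.imwrite("pics/ovs.png",cv2.resize(B[620:1400,1080:1800],(554,600)))
E
python3 ov.py
```

```text
L [0.6169 0.2538 0.06  ]
M [0.4436 0.0429 0.06  ]
s [ 0.6095 -0.0493  0.06  ]
BL [0.445  0.2225 0.014 ]
BM [0.6125 0.1131 0.014 ]
BS [ 0.4608 -0.0934  0.014 ]
```

View pics/ovt.png

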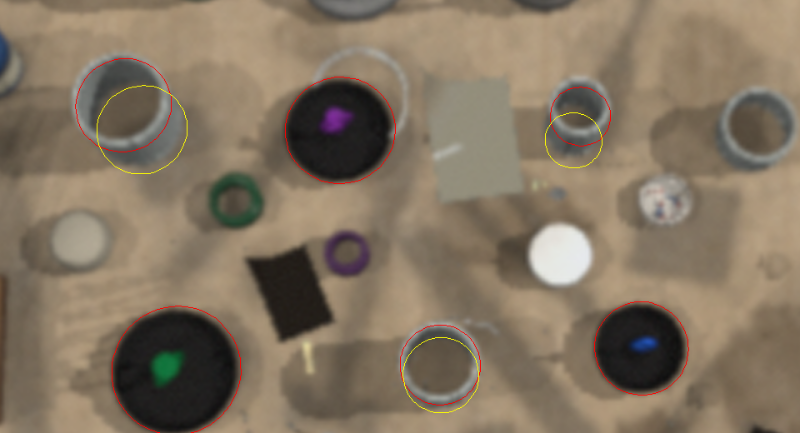

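View pics/ovs.png

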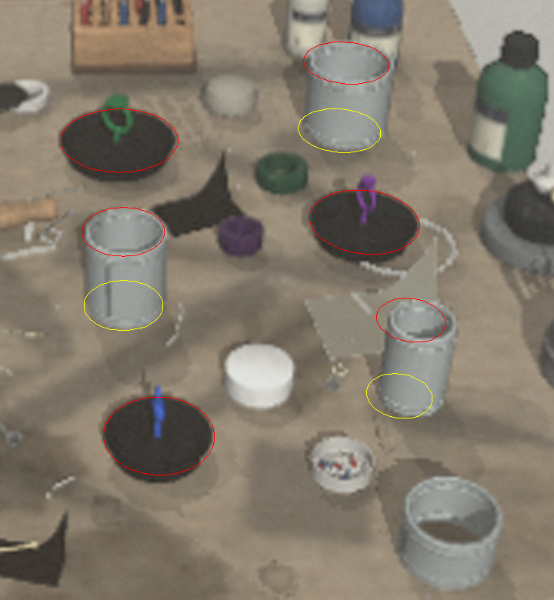

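```bash
cat > d.py <<'E'
import sys
from h import *
# usage: d.py x y z a  -> shift in tool axes (cm) and turn
x,y,z,a=map(float,sys.argv[1:5])
st=bot.state();M=R.from_rotvec(st["eef_rot"]).as_matrix()
d=M.T@(np.array([x,y,z])-st["position"])*100
G=np.c_[[0,0,-1],[np.cos(a),np.sin(a),0],[np.sin(a),-np.cos(a),0]]
print("t",st["t"],"pos",st["position"],"open",st["opening"],"F",st["contact_force"])
print("shift cm x y z",d,"turn",R.from_matrix(M.T@G).as_rotvec())
E
python3 d.py .4436 .0429 .20 0
```

```text
t 1.15 pos [ 0.1977 -0.5929  0.2416] open 0.9974887095195101 F [-0.0048  1.12   -0.6283]
shift cm x y z [  4.1514 -52.5417 -43.439 ] turn [-1.249   0.0001 -0.0001]
```

```bash
python3 -m jog '[{"y":-3,"z":-2,"rx":-0.1},{"y":-7,"z":-5.5,"rx":-0.24},{"y":-11,"z":-9,"rx":-0.38},{"y":-15,"z":-12.5,"rx":-0.52},{"y":-19,"z":-16,"rx":-0.66},{"y":-23,"z":-19,"rx":-0.8},{"y":-27,"z":-22.5,"rx":-0.94},{"y":-31,"z":-26,"rx":-1.08},{"y":-35,"z":-29,"rx":-1.2},{"y":-39,"z":-32.5,"rx":-1.25}]' 1; python3 d.py .4436 .0429 .20 0
```

```text
t 1.15 pos [ 0.1977 -0.5929  0.2416] open 0.9974887095195101 F [-0.0048  1.12   -0.6283]
shift cm x y z [  4.1514 -52.5417 -43.439 ] turn [-1.249   0.0001 -0.0001]invalid input
```

```bash
python3 -m jog '[{"x":0,"y":-3,"z":-2,"rx":-0.1,"ry":0,"rz":0},{"x":0,"y":-7,"z":-5.5,"rx":-0.24,"ry":0,"rz":0},{"x":0,"y":-11,"z":-9,"rx":-0.38,"ry":0,"rz":0},{"x":0,"y":-15,"z":-12.5,"rx":-0.52,"ry":0,"rz":0},{"x":0,"y":-19,"z":-16,"rx":-0.66,"ry":0,"rz":0},{"x":0,"y":-23,"z":-19,"rx":-0.8,"ry":0,"rz":0},{"x":0,"y":-27,"z":-22.5,"rx":-0.94,"ry":0,"rz":0},{"x":0,"y":-31,"z":-26,"rx":-1.08,"ry":0,"rz":0},{"x":0,"y":-35,"z":-29,"rx":-1.2,"ry":0,"rz":0},{"x":0,"y":-39,"z":-32.5,"rx":-1.25,"ry":0,"rz":0}]' -; python3 d.py .4436 .0429 .20 0
```

```text
t: 2.15
position: [0.3747, -0.1386, 0.2419]
eef_rot: [1.205, 1.21, -1.205]
contact_force: [1.6, -1.3, -0.0]
opening: 1.0
t 2.15 pos [ 0.3747 -0.1386  0.2419] open 1.000424731352963 F [ 1.6012 -1.3131 -0.0177]
shift cm x y z [  4.1708   6.9851 -18.1123] turn [ 0.0055  0.0011 -0.0007]
```

```bash
python3 -m jog '[{"x":1,"y":2,"z":-4,"rx":0,"ry":0,"rz":0},{"x":2,"y":4,"z":-8,"rx":0,"ry":0,"rz":0},{"x":3,"y":6,"z":-12,"rx":0,"ry":0,"rz":0},{"x":4,"y":7,"z":-16,"rx":0,"ry":0,"rz":0},{"x":4.2,"y":7,"z":-18,"rx":0,"ry":0,"rz":0},{"x":4.2,"y":7,"z":-18.1,"rx":0,"ry":0,"rz":0}]' -
cat > w.py <<'E'
# wrist overlay: w.py out  name:x:y:z:r ...
import sys
from h import *
st=bot.state();im=bot.camera("wrist");C=cam("wrist",st)
I=cv2.resize(im[:,:,::-1],None,fx=1.25,fy=1.25,interpolation=cv2.INTER_CUBIC).copy()
a=np.linspace(0,2*np.pi,80)
for s in sys.argv[2:]:
    x,y,z,r=map(float,s.split(":"))
    Q=np.c_[x+r*np.cos(a),y+r*np.sin(a),0*a+z]
    cv2.polylines(I,[np.int32(proj(C,Q)*1.25)],True,(0,0,255),1)
cv2.imwrite(sys.argv[1],I);print(st["t"],st["position"],st["opening"],st["contact_force"])
E
python3 w.py pics/w1.png .4436:.0429:.06:.026 .4436:.0429:0:.026 .445:.2225:.014:.044
```

```text
t: 2.75
position: [0.4435, 0.0459, 0.1995]
eef_rot: [1.202, 1.214, -1.201]
contact_force: [-0.2, -0.3, 0.0]
opening: 0.998
2.75 [0.4435 0.0459 0.1995] 0.9975009470642061 [-0.1869 -0.2918  0.0451]
```

View pics/w1.png

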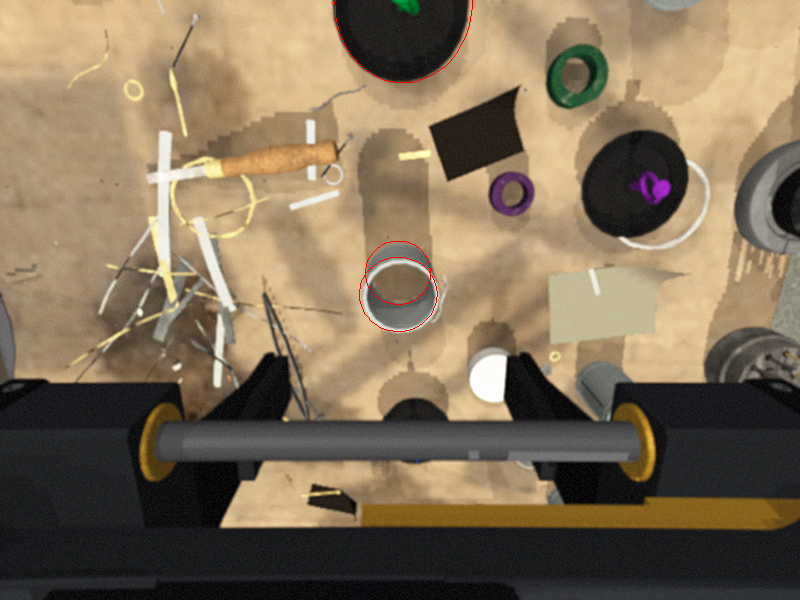

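```bash
python3 d.py .4440 .0425 .045 0; python3 -m jog '[{"x":2,"y":0,"z":0.2,"rx":0,"ry":0,"rz":0},{"x":6,"y":0,"z":0.3,"rx":0,"ry":0,"rz":0},{"x":10,"y":0,"z":0.3,"rx":0,"ry":0,"rz":0},{"x":13,"y":0,"z":0.3,"rx":0,"ry":0,"rz":0},{"x":15,"y":0,"z":0.3,"rx":0,"ry":0,"rz":0},{"x":15.5,"y":0,"z":0.3,"rx":0,"ry":0,"rz":0},{"x":15.5,"y":0,"z":0.3,"rx":0,"ry":0,"rz":0}]' -; python3 d.py .4440 .0425 .045 0
```

```text
t 2.8 pos [0.4436 0.044  0.1997] open 1.0007921083494273 F [ 0.7799 -0.1888 -0.5161]
shift cm x y z [15.4688  0.0278  0.1314] turn [ 0.0084  0.001  -0.0006]
t: 3.5
position: [0.4436, 0.0399, 0.0446]
eef_rot: [1.203, 1.212, -1.205]
contact_force: [0.5, -0.0, -0.6]
opening: 0.998
t 3.5 pos [0.4436 0.0399 0.0446] open 0.998106346866942 F [ 0.4504 -0.0346 -0.5802]
shift cm x y z [-0.036   0.0415 -0.2568] turn [0.0071 0.0011 0.0004]
```

```bash
python3 -m jog '[{"x":0,"y":0,"z":-0.25,"rx":0,"ry":0,"rz":0},{"x":0,"y":0,"z":-0.25,"rx":0,"ry":0,"rz":0},{"x":0,"y":0,"z":-0.25,"rx":0,"ry":0,"rz":0}]' -;  python3 -m jog '[{"x":0,"y":0,"z":0,"rx":0,"ry":0,"rz":0},{"x":0,"y":0,"z":0,"rx":0,"ry":0,"rz":0},{"x":0,"y":0,"z":0,"rx":0,"ry":0,"rz":0},{"x":0,"y":0,"z":0,"rx":0,"ry":0,"rz":0},{"x":0,"y":0,"z":0,"rx":0,"ry":0,"rz":0},{"x":0,"y":0,"z":0,"rx":0,"ry":0,"rz":0},{"x":0,"y":0,"z":0,"rx":0,"ry":0,"rz":0},{"x":0,"y":0,"z":0,"rx":0,"ry":0,"rz":0}]' 0; python3 d.py .4440 .0425 .2 0
```

```text
t: 3.8
position: [0.4442, 0.0423, 0.0455]
eef_rot: [1.204, 1.21, -1.204]
contact_force: [0.4, 0.1, 0.1]
opening: 0.999
t: 4.6
position: [0.4445, 0.0424, 0.0457]
eef_rot: [1.204, 1.21, -1.203]
contact_force: [1.5, -0.6, 1.4]
opening: 0.604
t 4.6 pos [0.4445 0.0424 0.0457] open 0.6043373951169805 F [ 1.4704 -0.6209  1.3818]
shift cm x y z [-15.4336  -0.023    0.0095] turn [ 0.007   0.0015 -0.0018]
```

```bash
python3 -m jog '[{"x":-1.5,"y":0,"z":0,"rx":0,"ry":0,"rz":0},{"x":-5,"y":0,"z":0,"rx":0,"ry":0,"rz":0},{"x":-9,"y":0,"z":0,"rx":0,"ry":0,"rz":0},{"x":-12,"y":2,"z":-1,"rx":0,"ry":0,"rz":0},{"x":-13.5,"y":5,"z":-2,"rx":0,"ry":0,"rz":0},{"x":-13.5,"y":8.5,"z":-3.5,"rx":0,"ry":0,"rz":0},{"x":-13.5,"y":12,"z":-5,"rx":0,"ry":0,"rz":0},{"x":-13.5,"y":15,"z":-6.5,"rx":0,"ry":0,"rz":0},{"x":-13.5,"y":16.8,"z":-7,"rx":0,"ry":0,"rz":0},{"x":-13.5,"y":16.8,"z":-7,"rx":0,"ry":0,"rz":0}]' -; python3 d.py .6125 .1131 .07 0
python3 w.py pics/w2.png .6125:.1131:.014:.038 .6125:.1131:.014:.035 .6125:.1131:.048:.002 .6190:.2540:.06:.032
python3 - <<'E'
from h import *
T=cam("top");S=cam("side")
a=bot.camera("top")[110:230,180:340][:,:,::-1];cv2.imwrite("pics/t2.png",cv2.resize(a,None,fx=4,fy=4,interpolation=cv2.INTER_CUBIC))
E
```

```text
t: 5.6
position: [0.6126, 0.1148, 0.1809]
eef_rot: [1.204, 1.213, -1.203]
contact_force: [-0.7, 0.3, -1.1]
opening: 0.608
t 5.6 pos [0.6126 0.1148 0.1809] open 0.6081452483099491 F [-0.6811  0.2632 -1.1454]
shift cm x y z [11.0868 -0.0181  0.1762] turn [ 0.0081 -0.0004 -0.0005]
5.6 [0.6126 0.1148 0.1809] 0.6081452483099491 [-0.6811  0.2632 -1.1454]
```

View pics/w2.png

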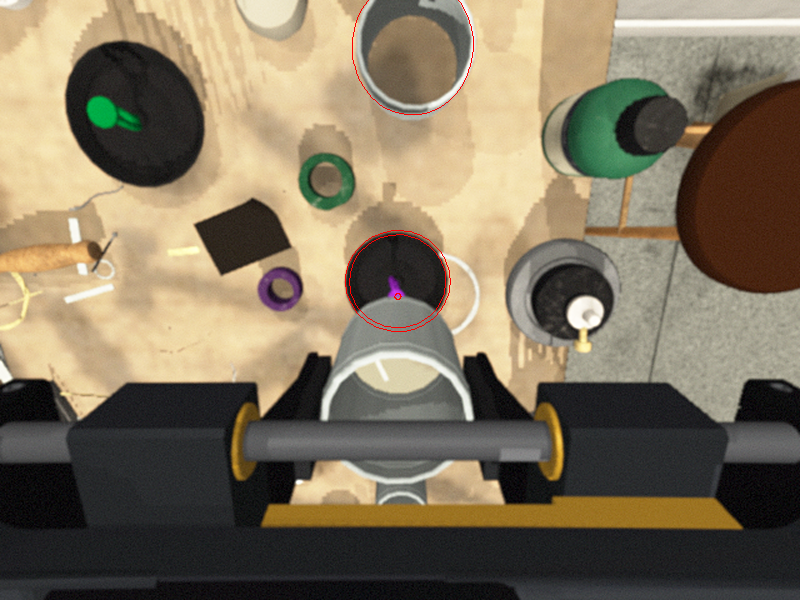

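```bash
python3 -m jog '[{"x":0.5,"y":0,"z":0.1,"rx":-0.007,"ry":0,"rz":0},{"x":2,"y":0,"z":0.15,"rx":0,"ry":0,"rz":0},{"x":4,"y":0,"z":0.15,"rx":0,"ry":0,"rz":0},{"x":6,"y":0,"z":0.15,"rx":0,"ry":0,"rz":0},{"x":8,"y":0,"z":0.15,"rx":0,"ry":0,"rz":0},{"x":9.5,"y":0,"z":0.15,"rx":0,"ry":0,"rz":0},{"x":10.2,"y":0,"z":0.15,"rx":0,"ry":0,"rz":0},{"x":10.5,"y":0,"z":0.15,"rx":0,"ry":0,"rz":0},{"x":10.5,"y":0,"z":0.15,"rx":0,"ry":0,"rz":0}]' -; python3 d.py .6125 .1131 .0515 0
python3 w.py pics/w3.png .6125:.1131:.014:.038  .6125:.1131:.014:.035
```

```text
t: 6.6
position: [0.6112, 0.1123, 0.0762]
eef_rot: [1.203, 1.212, -1.204]
contact_force: [-0.3, -0.1, -0.6]
opening: 0.611
t 6.6 pos [0.6112 0.1123 0.0762] open 0.611081123830287 F [-0.3369 -0.1078 -0.5689]
shift cm x y z [ 2.4675  0.1244 -0.0767] turn [ 0.0076  0.0009 -0.0006]
6.6 [0.6112 0.1123 0.0762] 0.611081123830287 [-0.3369 -0.1078 -0.5689]
```

View pics/w3.png

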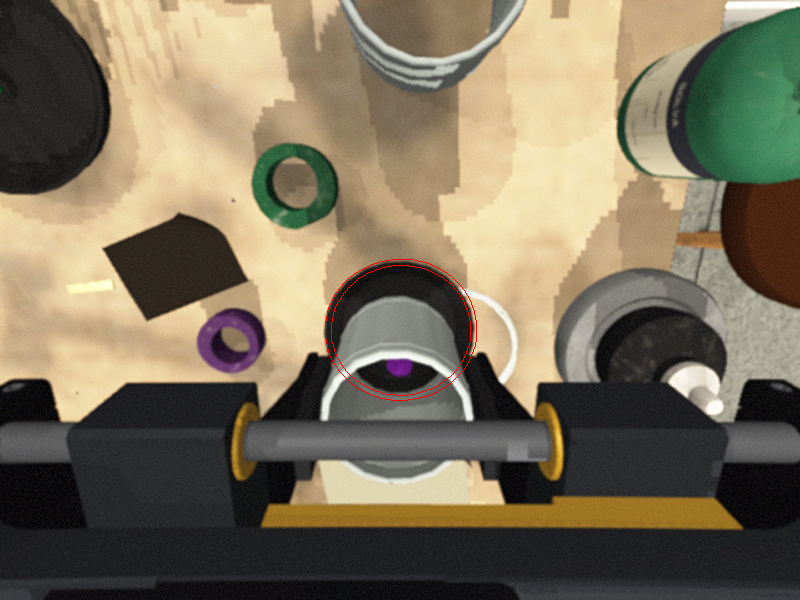

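```bash
python3 -m jog '[{"x":0.5,"y":0.05,"z":-0.07,"rx":0,"ry":0,"rz":0},{"x":1.0,"y":0.05,"z":-0.07,"rx":0,"ry":0,"rz":0},{"x":1.5,"y":0.05,"z":-0.07,"rx":0,"ry":0,"rz":0},{"x":2.0,"y":0.05,"z":-0.07,"rx":0,"ry":0,"rz":0},{"x":2.4,"y":0.05,"z":-0.07,"rx":0,"ry":0,"rz":0},{"x":2.45,"y":0.05,"z":-0.07,"rx":0,"ry":0,"rz":0},{"x":2.45,"y":0.05,"z":-0.07,"rx":0,"ry":0,"rz":0}]' -; python3 d.py .6125 .1131 .0515 0
python3 w.py pics/w4.png
```

```text
t: 7.35
position: [0.612, 0.1132, 0.052]
eef_rot: [1.203, 1.212, -1.203]
contact_force: [-0.0, 0.4, -2.4]
opening: 0.606
t 7.35 pos [0.612  0.1132 0.052 ] open 0.6056450099938038 F [-0.0476  0.3566 -2.3848]
shift cm x y z [0.0499 0.0523 0.0114] turn [ 0.0077  0.0007 -0.001 ]
7.35 [0.612  0.1132 0.052 ] 0.6056450099938038 [-0.0476  0.3566 -2.3848]
```

View pics/w4.png

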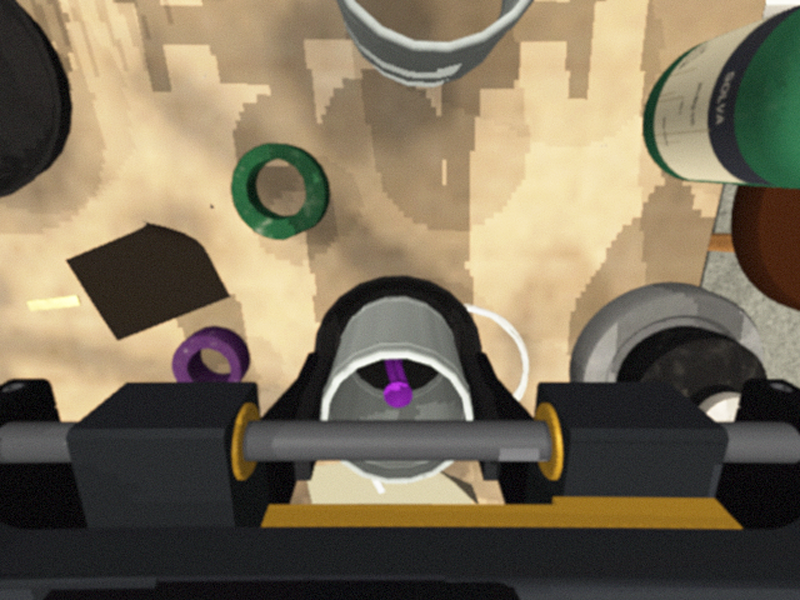

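```bash
python3 -m jog '[{"x":0.1,"y":0,"z":0,"rx":0,"ry":0,"rz":0},{"x":0.1,"y":0,"z":0,"rx":0,"ry":0,"rz":0}]' -; python3 -m jog '[{"x":0,"y":0,"z":0,"rx":0,"ry":0,"rz":0},{"x":0,"y":0,"z":0,"rx":0,"ry":0,"rz":0},{"x":0,"y":0,"z":0,"rx":0,"ry":0,"rz":0},{"x":0,"y":0,"z":0,"rx":0,"ry":0,"rz":0},{"x":0,"y":0,"z":0,"rx":0,"ry":0,"rz":0},{"x":0,"y":0,"z":0,"rx":0,"ry":0,"rz":0}]' 1;  python3 -m jog '[{"x":-1,"y":0,"z":0,"rx":0,"ry":0,"rz":0},{"x":-3.5,"y":0,"z":0,"rx":0,"ry":0,"rz":0},{"x":-7,"y":0,"z":0,"rx":0,"ry":0,"rz":0},{"x":-11,"y":0,"z":-1,"rx":0,"ry":0,"rz":0},{"x":-13.5,"y":0,"z":-4,"rx":0,"ry":0,"rz":0},{"x":-14,"y":0.2,"z":-8,"rx":0,"ry":0,"rz":0},{"x":-14,"y":0.5,"z":-12,"rx":0,"ry":0,"rz":0},{"x":-14,"y":0.6,"z":-13.8,"rx":0,"ry":0,"rz":0},{"x":-14,"y":0.6,"z":-14,"rx":0,"ry":0,"rz":0},{"x":-14,"y":0.6,"z":-14,"rx":0,"ry":0,"rz":0}]' -
python3 d.py .619 .254 .045 0; python3 w.py pics/w5.png .619:.254:.06:.032 .619:.254:0:.032
python3 - <<'E'
from h import *
a=bot.camera("side")[150:330,300:460][:,:,::-1];cv2.imwrite("pics/s5.png",cv2.resize(a,None,fx=3,fy=3,interpolation=cv2.INTER_CUBIC))
E
```

```text
t: 7.6
position: [0.6122, 0.1132, 0.0513]
eef_rot: [1.204, 1.211, -1.203]
contact_force: [-0.5, 0.2, -1.6]
opening: 0.602
t: 8.2
position: [0.6122, 0.1132, 0.0513]
eef_rot: [1.204, 1.211, -1.203]
contact_force: [-0.1, -0.5, 0.1]
opening: 0.984
t: 9.2
position: [0.6169, 0.2535, 0.1916]
eef_rot: [1.203, 1.211, -1.202]
contact_force: [-0.0, -0.9, 0.1]
opening: 1.003
t 9.2 pos [0.6169 0.2535 0.1916] open 1.0027157507089475 F [-0.0368 -0.911   0.1303]
shift cm x y z [14.6641  0.1884 -0.0641] turn [ 0.0083  0.0008 -0.0018]
9.2 [0.6169 0.2535 0.1916] 1.0027157507089475 [-0.0368 -0.911   0.1303]
```

View pics/w5.png

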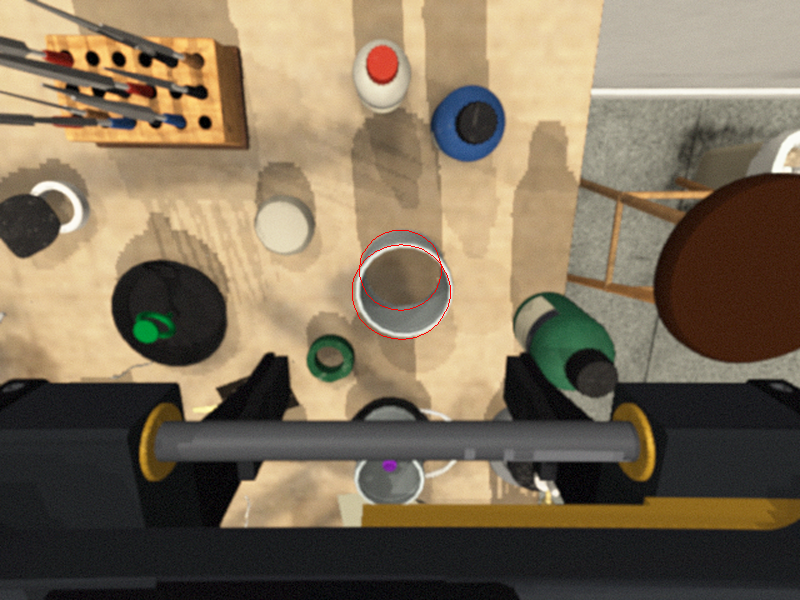

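View pics/s5.png

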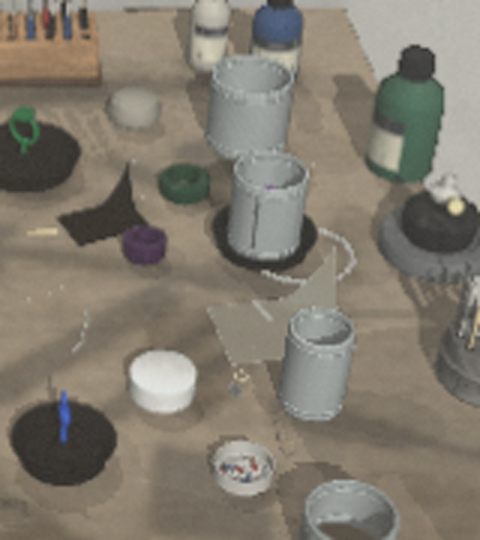

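Run:
```python
from h import *
T=cam("top");S=cam("side")
print(onz(S,(432.7,205),0), tri([T,S],[(231,104),(439,168)]))
st=bot.state();W=cam("wrist",st)
print(tri([W,S],[(592/1.25,372/1.25),(439,168)]))
print("blue",tri([W,S],[(477/1.25,122/1.25),(393,148)]))
```

```text
[0.7359 0.2154 0.    ] (array([0.7319, 0.2069, 0.1026]), np.float64(0.06962100386374459))
(array([0.7332, 0.2155, 0.0971]), np.float64(0.8674427157164359))
blue (array([0.6591, 0.3547, 0.0788]), np.float64(0.5718910066688636))
```

```bash
python3 -m jog '[{"x":0,"y":0.1,"z":-0.05,"rx":-0.13,"ry":0,"rz":0},{"x":2,"y":0.2,"z":-0.05,"rx":-0.26,"ry":0,"rz":0},{"x":5.5,"y":0.2,"z":0,"rx":-0.35,"ry":0,"rz":0},{"x":9,"y":0.2,"z":0.05,"rx":-0.35,"ry":0,"rz":0},{"x":12.5,"y":0.2,"z":0.05,"rx":-0.35,"ry":0,"rz":0},{"x":14.2,"y":0.2,"z":0.05,"rx":-0.35,"ry":0,"rz":0},{"x":14.5,"y":0.2,"z":0,"rx":-0.35,"ry":0,"rz":0},{"x":14.5,"y":0.2,"z":0,"rx":-0.35,"ry":0,"rz":0}]' -;python3 d.py .619 .254 .046 0.35
```

```text
t: 10.1
position: [0.6202, 0.2513, 0.0474]
eef_rot: [0.944, 1.354, -0.943]
contact_force: [0.6, 0.3, 0.8]
opening: 1.002
t 10.1 pos [0.6202 0.2513 0.0474] open 1.001686195775525 F [0.6485 0.2995 0.7907]
shift cm x y z [ 0.1379 -0.025  -0.2923] turn [ 0.0051  0.002  -0.002 ]
```

```bash
python3 -m jog '[{"x":0.1,"y":0,"z":-0.28,"rx":0,"ry":0,"rz":0},{"x":0.1,"y":0,"z":-0.28,"rx":0,"ry":0,"rz":0},{"x":0.1,"y":0,"z":-0.28,"rx":0,"ry":0,"rz":0}]' -;  python3 -m jog '[{"x":0,"y":0,"z":0,"rx":0,"ry":0,"rz":0},{"x":0,"y":0,"z":0,"rx":0,"ry":0,"rz":0},{"x":0,"y":0,"z":0,"rx":0,"ry":0,"rz":0},{"x":0,"y":0,"z":0,"rx":0,"ry":0,"rz":0},{"x":0,"y":0,"z":0,"rx":0,"ry":0,"rz":0},{"x":0,"y":0,"z":0,"rx":0,"ry":0,"rz":0}]' 0; python3 d.py .445 .2225 .18 0.35
```

```text
t: 10.4
position: [0.6197, 0.2544, 0.0476]
eef_rot: [0.945, 1.353, -0.942]
contact_force: [-0.1, 0.1, 0.6]
opening: 1.002
t: 11.0
position: [0.62, 0.2545, 0.0479]
eef_rot: [0.945, 1.352, -0.941]
contact_force: [0.5, 1.1, 2.5]
opening: 0.758
t 11.0 pos [0.62   0.2545 0.0479] open 0.7582190494692769 F [0.5373 1.1138 2.4966]
shift cm x y z [-13.2913 -17.4647  -3.0602] turn [ 0.0053  0.002  -0.0043]
```

```bash
python3 -m jog '[{"x":0,"y":0,"z":0,"rx":0,"ry":0,"rz":0},{"x":0,"y":0,"z":0,"rx":0,"ry":0,"rz":0},{"x":-1.5,"y":0,"z":0,"rx":0,"ry":0,"rz":0},{"x":-5,"y":0,"z":0,"rx":0,"ry":0,"rz":0},{"x":-9,"y":0,"z":0,"rx":0,"ry":0,"rz":0},{"x":-12.5,"y":-1,"z":0,"rx":0,"ry":0,"rz":0},{"x":-13.3,"y":-4,"z":-0.5,"rx":0,"ry":0,"rz":0},{"x":-13.3,"y":-8,"z":-1.5,"rx":0,"ry":0,"rz":0},{"x":-13.3,"y":-11.5,"z":-2,"rx":0,"ry":0,"rz":0},{"x":-13.3,"y":-14.5,"z":-2.5,"rx":0,"ry":0,"rz":0}]' -; python3 d.py .445 .2225 .18 0.35
```

```text
t: 12.0
position: [0.4724, 0.2273, 0.1803]
eef_rot: [0.943, 1.352, -0.942]
contact_force: [0.0, 0.1, -1.2]
opening: 0.757
t 12.0 pos [0.4724 0.2273 0.1803] open 0.7574574110320493 F [ 0.0305  0.1499 -1.2392]
shift cm x y z [ 0.0176 -2.7316 -0.5076] turn [ 0.006   0.0031 -0.003 ]
```

```bash
python3 -m jog '[{"x":0,"y":-2,"z":-0.3,"rx":0,"ry":0,"rz":0},{"x":0,"y":-2.75,"z":-0.5,"rx":0,"ry":0,"rz":0},{"x":0,"y":-2.75,"z":-0.5,"rx":0,"ry":0,"rz":0},{"x":0,"y":-2.75,"z":-0.5,"rx":0,"ry":0,"rz":0}]' -; python3 d.py .445 .2225 .08 0.35;python3 w.py pics/w6.png .445:.2225:.014:.044 .445:.2225:.014:.041 .445:.2225:.049:.002
```

```text
t: 12.4
position: [0.4458, 0.2223, 0.1806]
eef_rot: [0.944, 1.352, -0.942]
contact_force: [-1.0, 0.6, -2.2]
opening: 0.757
t 12.4 pos [0.4458 0.2223 0.1806] open 0.7566764761794025 F [-1.0053  0.5619 -2.158 ]
shift cm x y z [10.0581 -0.1019 -0.0774] turn [ 0.0054  0.0032 -0.0038]
12.4 [0.4458 0.2223 0.1806] 0.7566764761794025 [-1.0053  0.5619 -2.158 ]
```

View pics/w6.png

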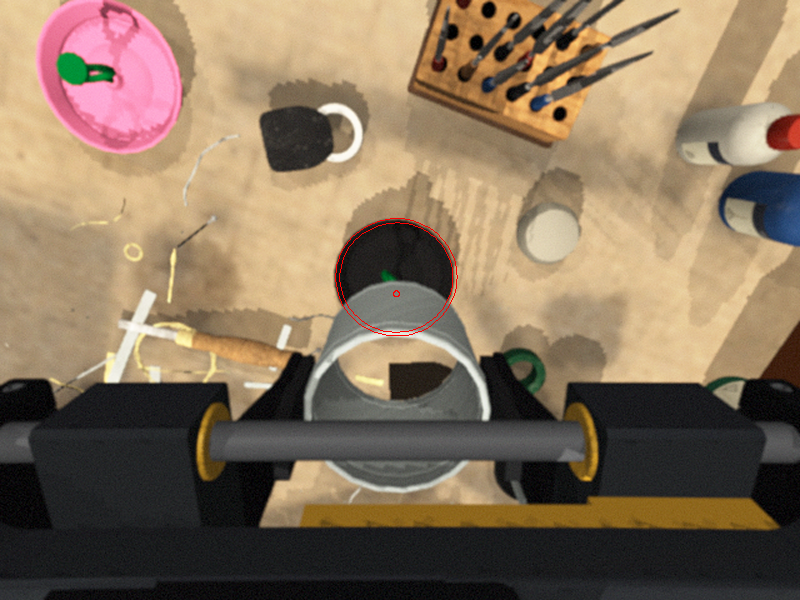

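```bash
python3 -m jog '[{"x":0.5,"y":-0.1,"z":-0.05,"rx":0,"ry":0,"rz":0},{"x":2,"y":-0.1,"z":-0.05,"rx":0,"ry":0,"rz":0},{"x":4,"y":-0.1,"z":0,"rx":0,"ry":0,"rz":0},{"x":6,"y":-0.1,"z":0,"rx":0,"ry":0,"rz":0},{"x":8,"y":-0.1,"z":0,"rx":0,"ry":0,"rz":0},{"x":9.5,"y":-0.1,"z":0,"rx":0,"ry":0,"rz":0},{"x":10,"y":-0.1,"z":0,"rx":0,"ry":0,"rz":0},{"x":10,"y":-0.1,"z":0,"rx":0,"ry":0,"rz":0}]' -; python3 d.py .445 .2225 .0535 0.35;python3 w.py pics/w7.png .445:.2225:.014:.044
```

```text
t: 13.25
position: [0.4448, 0.222, 0.0796]
eef_rot: [0.943, 1.354, -0.942]
contact_force: [0.4, -0.0, -1.3]
opening: 0.758
t 13.25 pos [0.4448 0.222  0.0796] open 0.758014784490038 F [ 0.4286 -0.0077 -1.3057]
shift cm x y z [ 2.6147  0.0252 -0.0439] turn [ 0.0058  0.0019 -0.002 ]
13.25 [0.4448 0.222  0.0796] 0.758014784490038 [ 0.4286 -0.0077 -1.3057]
```

View pics/w7.png

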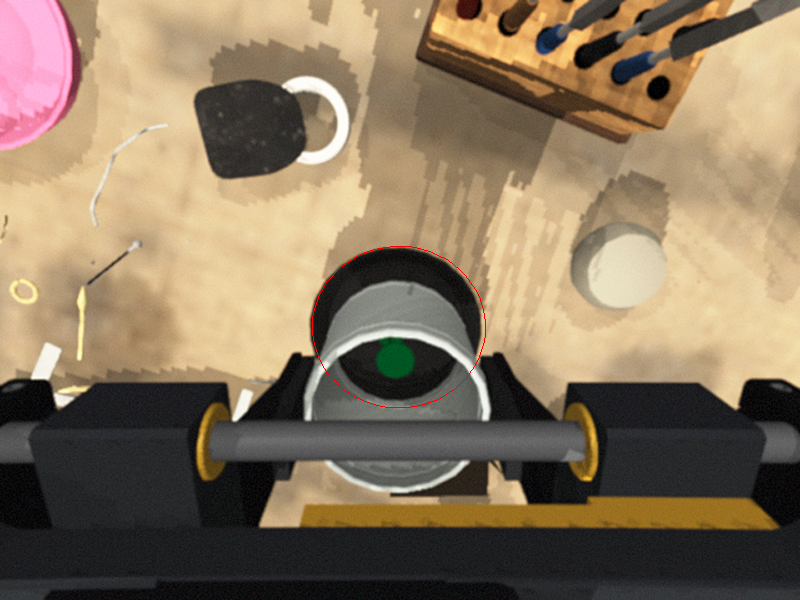

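```bash
python3 -m jog '[{"x":0.5,"y":0,"z":-0.04,"rx":0,"ry":0,"rz":0},{"x":1.0,"y":0,"z":-0.04,"rx":0,"ry":0,"rz":0},{"x":1.5,"y":0,"z":-0.04,"rx":0,"ry":0,"rz":0},{"x":2.0,"y":0,"z":-0.04,"rx":0,"ry":0,"rz":0},{"x":2.4,"y":0,"z":-0.04,"rx":0,"ry":0,"rz":0},{"x":2.6,"y":0,"z":-0.04,"rx":0,"ry":0,"rz":0},{"x":2.65,"y":0,"z":-0.04,"rx":0,"ry":0,"rz":0},{"x":2.65,"y":0,"z":-0.04,"rx":0,"ry":0,"rz":0}]' -; python3 d.py .445 .2225 .0535 0.35;python3 w.py pics/w8.png
```

```text
t: 14.1
position: [0.4453, 0.2226, 0.054]
eef_rot: [0.944, 1.353, -0.941]
contact_force: [-0.6, 0.3, -2.2]
opening: 0.756
t 14.1 pos [0.4453 0.2226 0.054 ] open 0.7563106226470364 F [-0.5555  0.3335 -2.2009]
shift cm x y z [ 0.0472 -0.0338  0.0031] turn [ 0.0058  0.002  -0.0034]
14.1 [0.4453 0.2226 0.054 ] 0.7563106226470364 [-0.5555  0.3335 -2.2009]
```

View pics/w8.png

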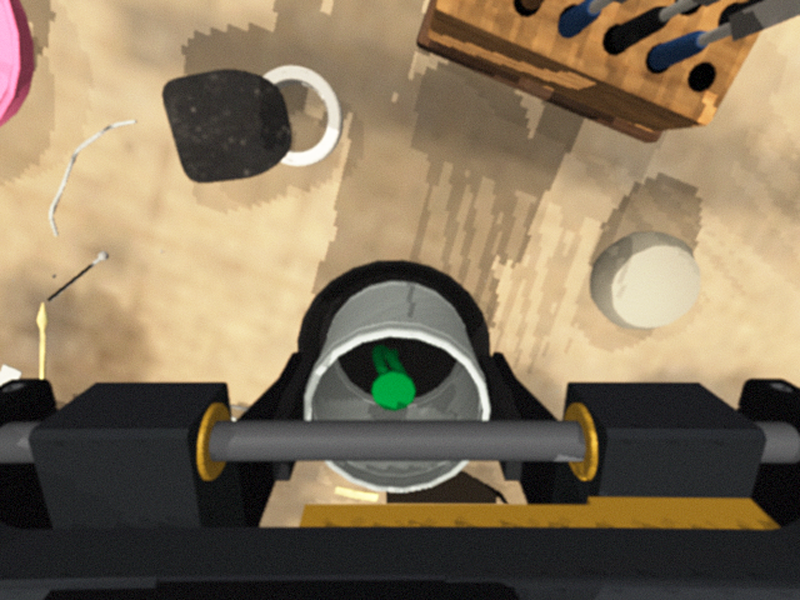

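```bash
python3 -m jog '[{"x":0.1,"y":0,"z":0,"rx":0,"ry":0,"rz":0},{"x":0.1,"y":0,"z":0,"rx":0,"ry":0,"rz":0}]' -; python3 -m jog '[{"x":0,"y":0,"z":0,"rx":0,"ry":0,"rz":0},{"x":0,"y":0,"z":0,"rx":0,"ry":0,"rz":0},{"x":0,"y":0,"z":0,"rx":0,"ry":0,"rz":0},{"x":0,"y":0,"z":0,"rx":0,"ry":0,"rz":0},{"x":0,"y":0,"z":0,"rx":0,"ry":0,"rz":0},{"x":0,"y":0,"z":0,"rx":0,"ry":0,"rz":0}]' 1;  python3 -m jog '[{"x":-1,"y":0,"z":0,"rx":0,"ry":0,"rz":0},{"x":-3.5,"y":0,"z":0,"rx":0,"ry":0,"rz":0},{"x":-7,"y":0,"z":0,"rx":0,"ry":0,"rz":0},{"x":-11,"y":0,"z":1,"rx":0,"ry":0,"rz":0},{"x":-14,"y":0.5,"z":4,"rx":-0.13,"ry":0,"rz":0},{"x":-15,"y":1.3,"z":8,"rx":-0.26,"ry":0,"rz":0},{"x":-15,"y":2.3,"z":12,"rx":-0.39,"ry":0,"rz":0},{"x":-15,"y":3.2,"z":16,"rx":-0.52,"ry":0,"rz":0},{"x":-15,"y":4,"z":20,"rx":-0.65,"ry":0,"rz":0},{"x":-15,"y":5,"z":24,"rx":-0.78,"ry":0,"rz":0}]' -
python3 d.py .6155 -.049 .2 1.5
python3 - <<'E'
from h import *
a=bot.camera("side")[150:330,270:430][:,:,::-1];cv2.imwrite("pics/s9.png",cv2.resize(a,None,fx=3,fy=3,interpolation=cv2.INTER_CUBIC))
E
```

```text
t: 14.35
position: [0.4455, 0.2227, 0.0532]
eef_rot: [0.944, 1.353, -0.941]
contact_force: [-0.7, 0.0, -1.4]
opening: 0.756
t: 14.95
position: [0.4455, 0.2228, 0.0532]
eef_rot: [0.944, 1.353, -0.941]
contact_force: [-0.1, 0.2, -0.5]
opening: 0.997
t: 15.95
position: [0.5759, 0.0136, 0.2048]
eef_rot: [0.337, 1.539, -0.337]
contact_force: [0.8, -1.0, -0.8]
opening: 1.0
t 15.95 pos [0.5759 0.0136 0.2048] open 1.0004065474313366 F [ 0.8496 -0.9545 -0.8391]
shift cm x y z [ 0.5071 -4.0451  6.2035] turn [-0.3591  0.0051 -0.0004]
```

View pics/s9.png

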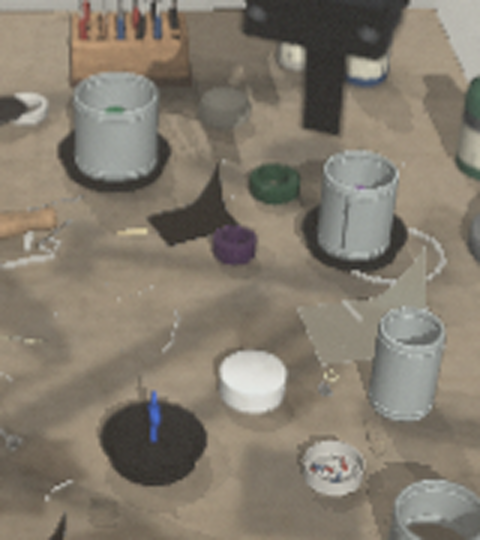

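```bash
python3 -m jog '[{"x":0,"y":-1.5,"z":3,"rx":-0.13,"ry":0,"rz":0},{"x":0.2,"y":-3,"z":5,"rx":-0.26,"ry":0,"rz":0},{"x":0.5,"y":-4,"z":6.2,"rx":-0.36,"ry":0,"rz":0},{"x":0.5,"y":-4,"z":6.2,"rx":-0.36,"ry":0,"rz":0},{"x":0.5,"y":-4,"z":6.2,"rx":-0.36,"ry":0,"rz":0}]' -
python3 d.py .6155 -.049 .045 1.5; python3 w.py pics/w10.png .6155:-.049:.06:.02 .6155:-.049:0:.02 .4608:-.0934:.014:.032
```

```text
t: 16.5
position: [0.6185, -0.0555, 0.1997]
eef_rot: [0.055, 1.565, -0.057]
contact_force: [-0.3, 0.3, 0.4]
opening: 0.994
t 16.5 pos [ 0.6185 -0.0555  0.1997] open 0.9937318700430582 F [-0.2924  0.3327  0.3994]
shift cm x y z [15.4627  0.6489 -0.4267] turn [-0.0006  0.0053  0.0016]
16.5 [ 0.6185 -0.0555  0.1997] 0.9937318700430582 [-0.2924  0.3327  0.3994]
```

View pics/w10.png

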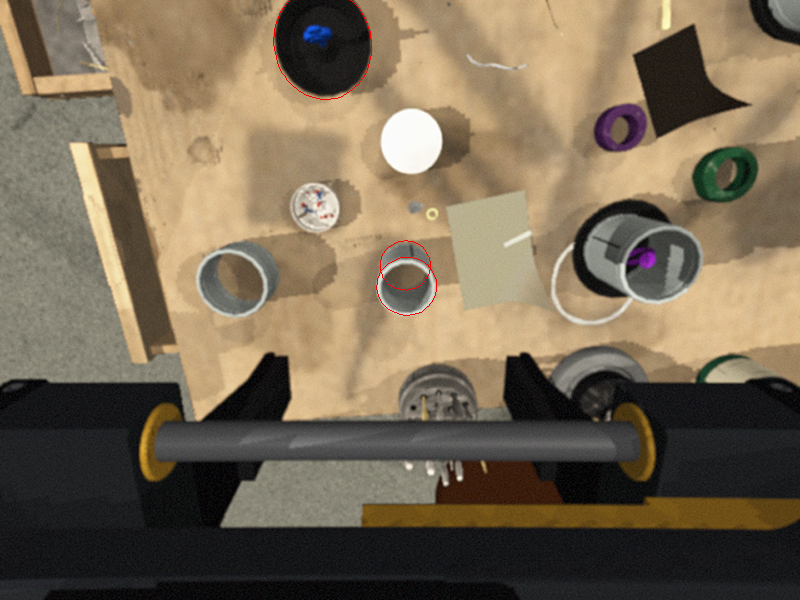

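```bash
python3 -m jog '[{"x":0,"y":0.5,"z":-0.3,"rx":0,"ry":0.005,"rz":0},{"x":2,"y":0.65,"z":-0.43,"rx":0,"ry":0.005,"rz":0},{"x":5.5,"y":0.65,"z":-0.43,"rx":0,"ry":0.005,"rz":0},{"x":9.5,"y":0.65,"z":-0.43,"rx":0,"ry":0.005,"rz":0},{"x":13,"y":0.65,"z":-0.43,"rx":0,"ry":0.005,"rz":0},{"x":15,"y":0.65,"z":-0.43,"rx":0,"ry":0.005,"rz":0},{"x":15.4,"y":0.65,"z":-0.43,"rx":0,"ry":0.005,"rz":0},{"x":15.4,"y":0.65,"z":-0.43,"rx":0,"ry":0.005,"rz":0}]' -
python3 d.py .6155 -.049 .045 1.5
```

```text
t: 17.35
position: [0.6158, -0.0477, 0.0467]
eef_rot: [0.053, 1.569, -0.056]
contact_force: [-0.3, 0.1, 0.4]
opening: 1.002
t 17.35 pos [ 0.6158 -0.0477  0.0467] open 1.0015959757854658 F [-0.3148  0.132   0.4141]
shift cm x y z [ 0.1666 -0.1284 -0.0206] turn [0.001  0.0012 0.0017]
```

```bash
python3 -m jog '[{"x":0,"y":-0.13,"z":0,"rx":0,"ry":0,"rz":0},{"x":0,"y":-0.13,"z":0,"rx":0,"ry":0,"rz":0},{"x":0,"y":-0.13,"z":0,"rx":0,"ry":0,"rz":0},{"x":0,"y":-0.13,"z":0,"rx":0,"ry":0,"rz":0},{"x":0,"y":-0.13,"z":0,"rx":0,"ry":0,"rz":0},{"x":0,"y":-0.13,"z":0,"rx":0,"ry":0,"rz":0},{"x":0,"y":-0.13,"z":0,"rx":0,"ry":0,"rz":0},{"x":0,"y":-0.13,"z":0,"rx":0,"ry":0,"rz":0},{"x":0,"y":-0.13,"z":0,"rx":0,"ry":0,"rz":0},{"x":0,"y":-0.13,"z":0,"rx":0,"ry":0,"rz":0}]' 0; python3 d.py .4608 -.0934 .18 1.5
```

```text
t: 18.35
position: [0.6157, -0.049, 0.0467]
eef_rot: [0.053, 1.569, -0.056]
contact_force: [0.2, -0.4, 0.2]
opening: 0.47
t 18.35 pos [ 0.6157 -0.049   0.0467] open 0.46989185041432663 F [ 0.2214 -0.3625  0.2298]
shift cm x y z [-13.3393  -5.5302 -15.1277] turn [0.001  0.0013 0.0017]
```

```bash
python3 -m jog '[{"x":-1.5,"y":0,"z":0,"rx":0,"ry":0,"rz":0},{"x":-5,"y":0,"z":0,"rx":0,"ry":0,"rz":0},{"x":-9,"y":0,"z":0,"rx":0,"ry":0,"rz":0},{"x":-12.5,"y":-0.5,"z":-1,"rx":0,"ry":0,"rz":0},{"x":-13.3,"y":-1.5,"z":-4,"rx":0,"ry":0,"rz":0},{"x":-13.3,"y":-3,"z":-8,"rx":0,"ry":0,"rz":0},{"x":-13.3,"y":-4.2,"z":-11.5,"rx":0,"ry":0,"rz":0},{"x":-13.3,"y":-5.3,"z":-14.3,"rx":0,"ry":0,"rz":0},{"x":-13.3,"y":-5.5,"z":-15.1,"rx":0,"ry":0,"rz":0},{"x":-13.3,"y":-5.5,"z":-15.1,"rx":0,"ry":0,"rz":0}]' -
python3 d.py .4608 -.0934 .08 1.5;python3 w.py pics/w11.png .4608:-.0934:.014:.032 .4608:-.0934:.014:.029 .4608:-.0934:.05:.002
```

```text
t: 19.35
position: [0.46, -0.0939, 0.1801]
eef_rot: [0.052, 1.569, -0.06]
contact_force: [0.7, 0.1, -1.1]
opening: 0.465
t 19.35 pos [ 0.46   -0.0939  0.1801] open 0.46482010287162556 F [ 0.7101  0.0609 -1.1276]
shift cm x y z [10.0116  0.1033  0.0672] turn [-0.0005  0.0008  0.0046]
19.35 [ 0.46   -0.0939  0.1801] 0.46482010287162556 [ 0.7101  0.0609 -1.1276]
```

View pics/w11.png

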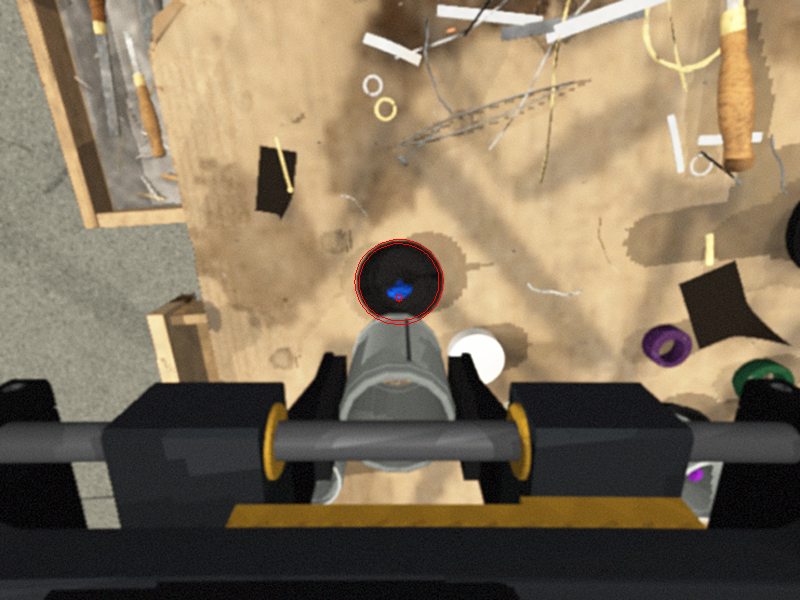

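```bash
python3 -m jog '[{"x":0.5,"y":0.1,"z":0.05,"rx":0,"ry":0,"rz":0},{"x":2,"y":0.1,"z":0.07,"rx":0,"ry":0,"rz":0},{"x":4,"y":0.1,"z":0.07,"rx":0,"ry":0,"rz":0},{"x":6,"y":0.1,"z":0.07,"rx":0,"ry":0,"rz":0},{"x":8,"y":0.1,"z":0.07,"rx":0,"ry":0,"rz":0},{"x":9.5,"y":0.1,"z":0.07,"rx":0,"ry":0,"rz":0},{"x":10,"y":0.1,"z":0.07,"rx":0,"ry":0,"rz":0},{"x":10,"y":0.1,"z":0.07,"rx":0,"ry":0,"rz":0}]' -
python3 d.py .4608 -.0934 .0525 1.5;python3 w.py pics/w12.png .4608:-.0934:.014:.032
```

```text
t: 20.2
position: [0.4618, -0.0922, 0.0796]
eef_rot: [0.053, 1.57, -0.057]
contact_force: [0.4, -0.7, -0.7]
opening: 0.469
t 20.2 pos [ 0.4618 -0.0922  0.0796] open 0.4693031373917445 F [ 0.4036 -0.7255 -0.7121]
shift cm x y z [ 2.706  -0.1162 -0.0964] turn [0.0012 0.0006 0.0024]
20.2 [ 0.4618 -0.0922  0.0796] 0.4693031373917445 [ 0.4036 -0.7255 -0.7121]
```

View pics/w12.png

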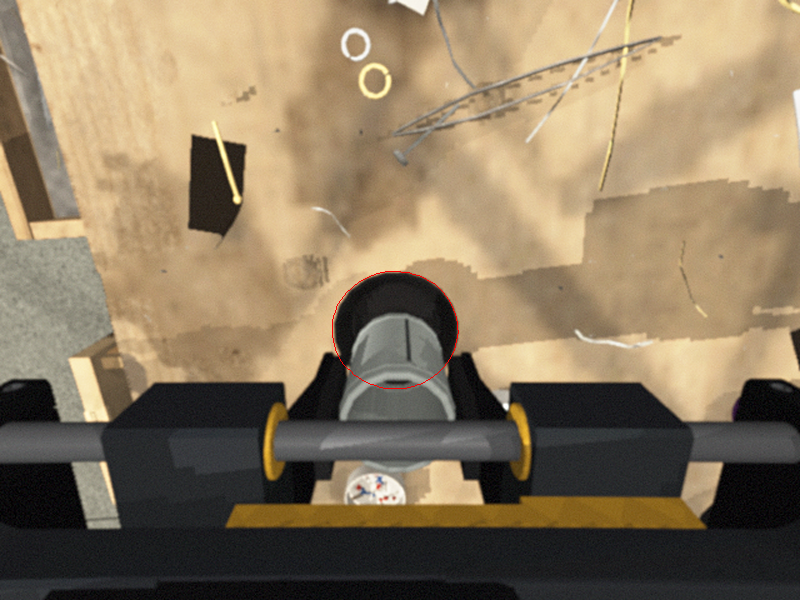

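```bash
python3 -m jog '[{"x":0.3,"y":-0.1,"z":-0.1,"rx":0,"ry":0,"rz":0},{"x":0.8,"y":-0.1,"z":-0.1,"rx":0,"ry":0,"rz":0},{"x":1.4,"y":-0.1,"z":-0.1,"rx":0,"ry":0,"rz":0},{"x":2.0,"y":-0.1,"z":-0.1,"rx":0,"ry":0,"rz":0},{"x":2.5,"y":-0.1,"z":-0.1,"rx":0,"ry":0,"rz":0},{"x":2.7,"y":-0.1,"z":-0.1,"rx":0,"ry":0,"rz":0},{"x":2.75,"y":-0.1,"z":-0.1,"rx":0,"ry":0,"rz":0},{"x":2.75,"y":-0.1,"z":-0.1,"rx":0,"ry":0,"rz":0}]' -
python3 d.py .4608 -.0934 .0517 1.5;python3 w.py pics/w13.png
```

```text
t: 21.05
position: [0.4613, -0.0934, 0.0528]
eef_rot: [0.052, 1.568, -0.057]
contact_force: [-0.4, 0.0, -1.8]
opening: 0.464
t 21.05 pos [ 0.4613 -0.0934  0.0528] open 0.46386415356200766 F [-0.4277  0.0304 -1.8418]
shift cm x y z [ 0.1135 -0.0003 -0.0464] turn [0.001  0.0017 0.0029]
21.05 [ 0.4613 -0.0934  0.0528] 0.46386415356200766 [-0.4277  0.0304 -1.8418]
```

View pics/w13.png

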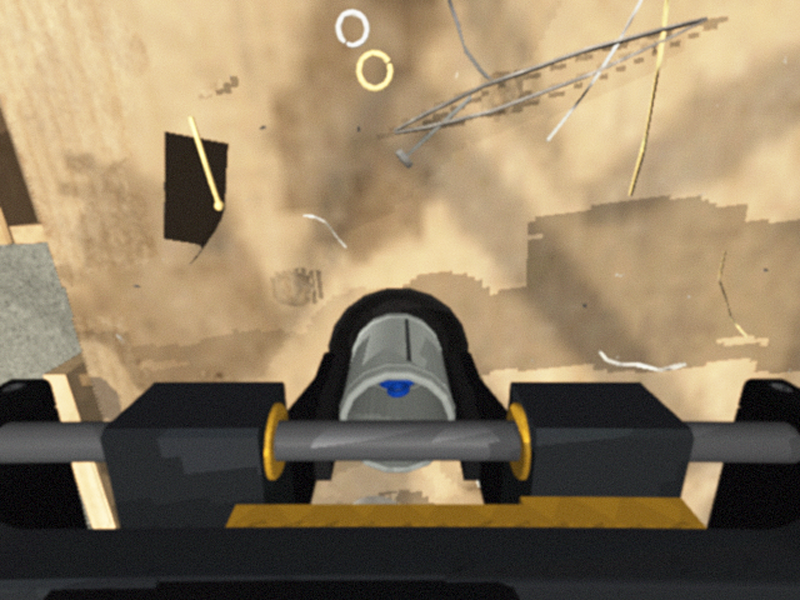

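```bash
python3 -m jog '[{"x":0.1,"y":0,"z":0,"rx":0,"ry":0,"rz":0},{"x":0.1,"y":0,"z":0,"rx":0,"ry":0,"rz":0}]' -; python3 -m jog '[{"x":0,"y":0,"z":0,"rx":0,"ry":0,"rz":0},{"x":0,"y":0,"z":0,"rx":0,"ry":0,"rz":0},{"x":0,"y":0,"z":0,"rx":0,"ry":0,"rz":0},{"x":0,"y":0,"z":0,"rx":0,"ry":0,"rz":0},{"x":0,"y":0,"z":0,"rx":0,"ry":0,"rz":0},{"x":0,"y":0,"z":0,"rx":0,"ry":0,"rz":0},{"x":0,"y":0,"z":0,"rx":0,"ry":0,"rz":0}]' 1;  python3 -m jog '[{"x":-1,"y":0,"z":0,"rx":0,"ry":0,"rz":0},{"x":-3.5,"y":0,"z":0,"rx":0,"ry":0,"rz":0},{"x":-7,"y":0,"z":0,"rx":0,"ry":0,"rz":0},{"x":-11,"y":0,"z":0,"rx":0,"ry":0,"rz":0},{"x":-15,"y":0,"z":0,"rx":0,"ry":0,"rz":0},{"x":-18,"y":-3,"z":0,"rx":0,"ry":0,"rz":0},{"x":-19,"y":-7,"z":0,"rx":0,"ry":0,"rz":0},{"x":-19,"y":-11,"z":0,"rx":0,"ry":0,"rz":0},{"x":-19,"y":-15,"z":0,"rx":0,"ry":0,"rz":0},{"x":-19,"y":-16,"z":0,"rx":0,"ry":0,"rz":0}]' -
python3 - <<'E'
from h import *
st=bot.state();print(st["t"],st["position"],st["contact_force"])
T=cam("top");S=cam("side");t=bot.camera("top");s=bot.camera("side")
A=cv2.resize(t[:,:,::-1],None,fx=4,fy=4,interpolation=cv2.INTER_CUBIC)[480:1080,680:1700];B=cv2.resize(s[:,:,::-1],None,fx=4,fy=4,interpolation=cv2.INTER_CUBIC)[600:1400,1080:1880]
cv2.imwrite("pics/endt.png",cv2.resize(A,(800,470)));cv2.imwrite("pics/ends.png",cv2.resize(B,(600,600)))
E
```

```text
t: 21.3
position: [0.4614, -0.0935, 0.052]
eef_rot: [0.052, 1.568, -0.057]
contact_force: [-0.1, -0.1, -1.6]
opening: 0.466
t: 22.0
position: [0.4614, -0.0935, 0.052]
eef_rot: [0.052, 1.568, -0.057]
contact_force: [0.7, 0.2, -0.4]
opening: 0.974
t: 23.0
position: [0.4485, -0.2572, 0.2427]
eef_rot: [0.057, 1.568, -0.062]
contact_force: [0.0, 0.6, -0.5]
opening: 1.0
23.0 [ 0.4485 -0.2572  0.2427] [ 0.0464  0.589  -0.5474]
```

View pics/endt.png

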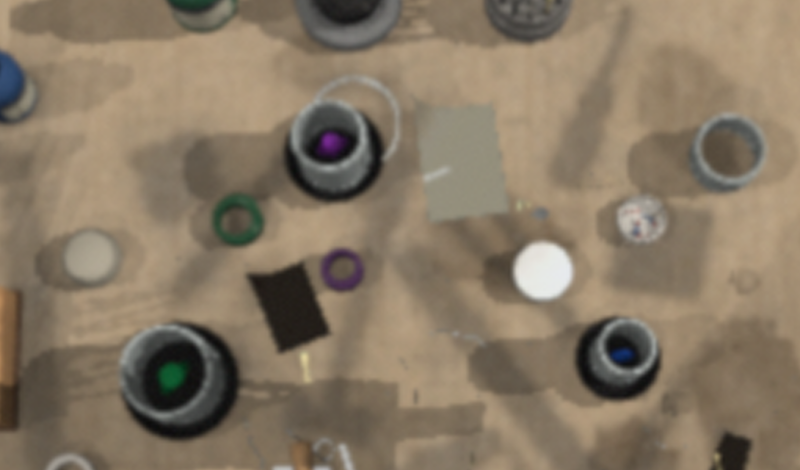

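View pics/ends.png

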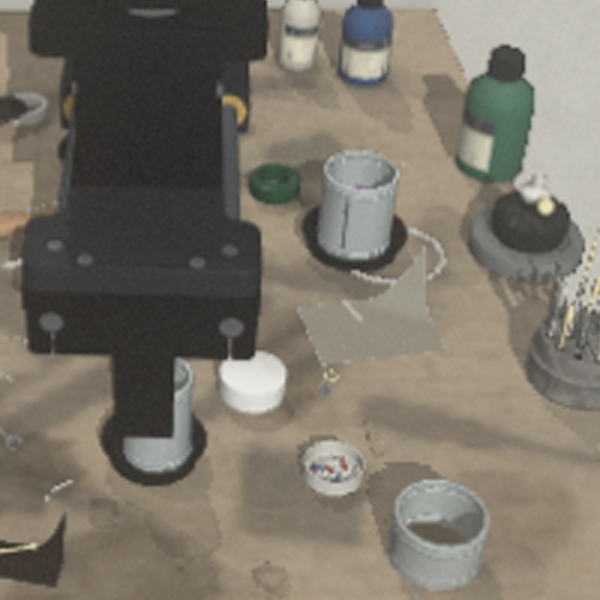

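```bash
python3 -m jog '[{"x":0,"y":-2,"z":0,"rx":0,"ry":0,"rz":0},{"x":0,"y":-5,"z":0,"rx":0,"ry":0,"rz":0},{"x":0,"y":-9,"z":0,"rx":0,"ry":0,"rz":0},{"x":0,"y":-13,"z":0,"rx":0,"ry":0,"rz":0},{"x":0,"y":-17,"z":0,"rx":0,"ry":0,"rz":0},{"x":0,"y":-20,"z":0,"rx":0,"ry":0,"rz":0},{"x":0,"y":-20,"z":0,"rx":0,"ry":0,"rz":0}]' -
python3 - <<'E'
from h import *
T=cam("top");S=cam("side");t=bot.camera("top");s=bot.camera("side")
A=cv2.resize(t[:,:,::-1],None,fx=4,fy=4,interpolation=cv2.INTER_CUBIC);B=cv2.resize(s[:,:,::-1],None,fx=4,fy=4,interpolation=cv2.INTER_CUBIC)
a=np.linspace(0,2*np.pi,60)
for x,y,r in((.4614,-.0935,.02),(.6122,.1132,.026),(.4455,.2227,.032)):
  for z in(.065,):
    Q=np.c_[x+r*np.cos(a),y+r*np.sin(a),0*a+z]
    for C,I in((T,A),(S,B)):cv2.polylines(I,[np.int32(proj(C,Q)*4+1.5)],True,(0,0,255),1)
cv2.imwrite("pics/endt2.png",cv2.resize(A[480:1080,680:1700],(800,470)));cv2.imwrite("pics/ends2.png",cv2.resize(B[600:1400,1080:1880],(600,600)))
E
```

```text
t: 23.8
position: [0.4339, -0.4564, 0.2426]
eef_rot: [0.059, 1.568, -0.061]
contact_force: [-0.9, 0.1, -0.6]
opening: 1.002
```

View pics/endt2.png

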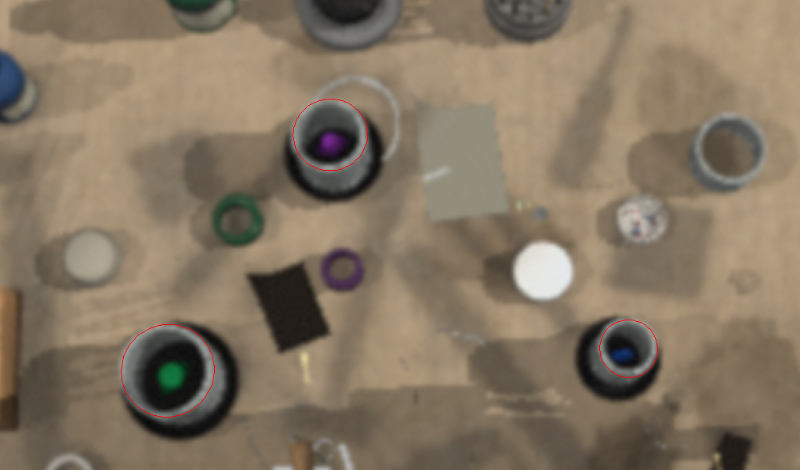

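View pics/ends2.png

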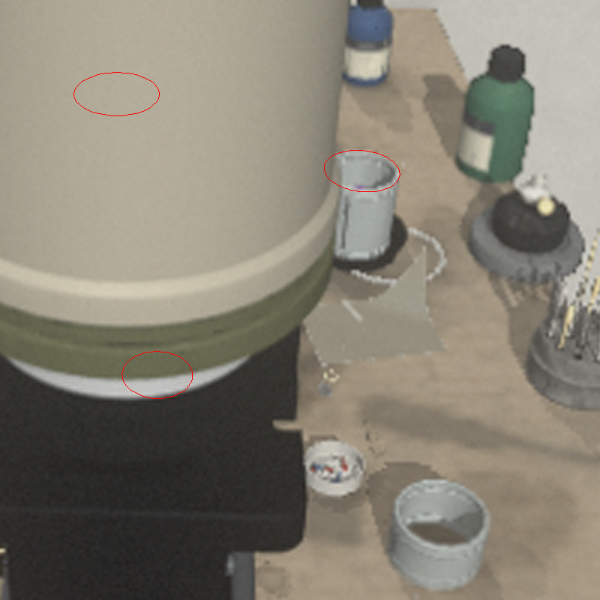

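```bash
python3 -c "
from rig import bot
print(bot.job_done())"
```

```text
the job is handed in; nothing more can be done
None
```

I put the medium, large and small 60 mm flasks over the purple, green and blue wax patterns, each on its own black base. The job is handed in at about 24 s of the 83 s allowed. I never approached the pink look-alike base or the spare short flask, and the short flask is still standing where it was.

- **Seating:** In the last top picture, all three flask rims match circles drawn at the release positions, 65 mm up, which is the height of a fully seated flask. The wax shows inside each one.
- **Forces:** The contact-force readings stayed at about 3 N or less whenever I read them, and none suggested a bump against the wax.
- **Side view:** After release it clearly showed the large and medium flasks upright in their collars. The small one was only partly visible because the gripper stood in the way. I moved the arm to see it better, but that hid it completely, so its seating rests on the top view and the release height.
- **Large flask grip:** The gripper read about 66 mm on the 64 mm flask. I put this down to measurement error, as the flask was still standing squarely afterwards.

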